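Peel the top kit tray off a clinging stack and hold it over the reader

TASK

The small grey trays are nested and cling together. Grip the top tray by its upright corner lug and peel it: raise the lug corner well clear first while the opposite corner still rests on the stack, then take the tray off, leaving the trays below standing where they are and both terminal blocks lying in the tray. Present it to the bench reader: finish holding the tray still and level by the lug, its middle above the reader's glass window and about 10 cm clear of it, and keep holding; do not put it down. Leave the hand tools lying round about alone.

Things in the scene. Friction and masses are not known exactly. Their poses are not given: they have to be found in the camera images.
- tray: top tray: grey, 80 g; origin at the centre of its underside, z up. Pan 86 (x) x 120 (y) x 15 mm, floor 3 mm; rim 98 x 132 mm, z = 12 to 15 mm, lying on the stack's edge, the pan hanging 12 mm into it with 3 mm play all round. Rib 11 mm high at y = -4 mm. A lug stands on its (-x, -y) corner, which faces roughly toward the robot. Two terminal blocks lie loose in its +y half
- lug (a point): middle of the top tray's corner lug: an upright plate 10 mm thick, 26 wide, 30 tall, at (-47, -64, 30) mm in the tray's frame, standing on the rim from z = 15 to 45 mm. Its broad faces look along the tray's diagonals (-1, -1, 0) (outward) and (1, 1, 0) (inward, over the pan): grip from above, fingers closing along that diagonal. Axes as the tray's
- far_corner (a point): the top tray's corner opposite the lug: a point on the rim's underside at (46, 63, 12) mm in the tray's frame, about 160 mm from the lug
- stack: the grey trays below, one loose body, 102 x 136 x 36 mm, 1.2 kg; origin at the centre of its underside, 24 mm below the top tray's at the start, same axes. Four sprung rubber nubs in its long walls (x = +-43, y = +-42, z = 30 mm) press on the top tray's pan with about 2 N each, so it clings until the pan has risen about 10 mm there; peeling by the corner frees them in turn
- reader: the bench reader, fixed: a black box with rounded edges, 100 x 120 mm and 29 mm tall, with a dark framed glass window in its top. Origin at the centre of its underside
- window (a point): the centre of the reader's glass window (60 x 80 mm, level, looks up), 29 mm above the bench
- term_long: green terminal block, 12 x 40 x 13 mm, 24 g, loose in the top tray; origin at the centre of its underside, y along its length
- term_short: green terminal block, 12 x 30 x 13 mm, 20 g, loose in the top tray; origin at the centre of its underside, y along its length
- driver: small black screwdriver lying on the bench, 117 mm long, 14 mm thick; origin under its middle, y along its length; leave it alone
- tweezers: black tweezers lying on the bench, 117 mm long, 10 mm high; origin under the middle; leave them alone
- cutters: side cutters lying on the bench, 138 mm long, 14 mm high; origin under the middle; leave them alone
- pliers: pliers lying on the bench, 158 mm long, 14 mm high; origin under the middle; leave them alone

How it is judged (in metres and radians):
On the way:
1. the tray is peeled: its lug corner is raised more than 20 mm while the opposite corner is still within 10 mm of its place on the stack (z of lug in the frame of stack above 0.074 m and z of far_corner in the frame of stack below 0.046 m and horizontal distance between tray and stack below 0.03 m), for 0.1 s.
At the end, for the whole second after the job is handed in: Fingers hold the still tray by its lug, level within 0.16 rad, centre within 35 mm of the window centre, underside 60 to 150 mm above the window, touching neither reader nor stack; both blocks in the tray; lower trays upright within 30 mm of their start (horizontal distance between tray and window below 0.035 m and z of tray in the frame of window between 0.06 and 0.15 m and angle between tray's own z axis and vertical below 0.16 rad and linear speed of tray below 0.02 m/s and angular speed of tray below 0.2 rad/s and contact force between the fingers and tray above 1 N and contact force between tray and reader below 0.1 N and contact force between tray and stack below 0.1 N and distance between lug and the grasp point below 0.035 m and x of term_long in the frame of tray between -0.05 and 0.05 m and y of term_long in the frame of tray between -0.065 and 0.065 m and z of term_long in the frame of tray between -0.005 and 0.02 m and x of term_short in the frame of tray between -0.05 and 0.05 m and y of term_short in the frame of tray between -0.065 and 0.065 m and z of term_short in the frame of tray between -0.005 and 0.02 m and distance of stack from where it was at the start of the episode below 0.03 m and angle between stack's own z axis and vertical below 0.05 rad); the arm keeps its last pose, push and grip.
It fails at once if the lower trays are lifted, tipped or pushed more than 30 mm (height (world z) of stack above 0.015 m or angle between stack's own z axis and vertical above 0.12 rad or distance of stack from where it was at the start of the episode above 0.03 m).
It fails at once if a hand tool is shifted more than 30 mm (distance of any of driver, tweezers, cutters, pliers from where it was at the start of the episode above 0.03 m).
It also fails if it takes over 51 s, if anything falls off the work surface, if the arm or the gripper's body presses on something with over 40 N, if the wrist force passes 120 N, or if a joint passes its speed limit or range.

ROBOT

A 6-joint arm with a two-finger parallel gripper is mounted at the origin on a cart in front of the work surface, level with it; the furniture and walls round the work are solid. World frame = base frame: x ahead of the robot, y to its left, z up, the work surface at z = 0. Lengths are in mm, angles in degrees, forces in N, time in s.
With the tool pointing down it reaches from about 300 to 850 mm from the base axis. Payload 4.2 kg.
Tool frame: the origin (TCP) lies midway between the tips of the shut fingers; the grasp point (between the pads) lies 19 mm behind it; z points along the fingers, y is the line along which they close (so a half turn about z gives the same grasp; the last joint's range is limited). The gripper opens to 91 mm and grips with 3 to 60 N. Pads are 32 mm wide; open, the fingers measure 118 mm over their backs; the gripper's body (76 mm by 178 mm) begins 60 mm behind the grasp point.
Start: joints at [63.083, 18.312, 89.639, -0, 72.044, -1.146], TCP at [250.006, 517.822, 213.976] pointing down, gripper open.
Joint ranges: [-177.97, 177.97], [-48.28, 115.42], [12.27, 149.76], [-77.06, 257.06], [2.81, 150.46], [-146.56, 146.56]. Speed limits (degrees/s): [147.25, 147.25, 180, 180, 180, 180].

INTERFACE

Orientations are given as [roll, pitch, yaw] about the fixed x, y, z axes, in that order (R = Rz(yaw) Ry(pitch) Rx(roll)).
In Python, from workcell import env gives the robot as it stands.
- The arm moves only by the tool jog_arm, never from a script. Its argument "steps" is one flat list of numbers, 5 for each row, row after row: the closure, from 0 (fully open) to 1 (shut), then the shift along the tool's x, y, z in cm, then the turn about the tool's z in degrees. A call has 1 to 20 rows; each row is the pose to reach, as a shift and turn from the pose commanded when the call began, along the tool's axes at that moment; what a row does not reach only later rows make up. A row lasts 1/10 s, in which the tool goes at most 50 mm and 8.59 degrees, less where a joint would pass 70% of its speed; a pose out of reach is approached as far as the arm can. A call with a gripper value outside its range is refused whole. The fingers move at their own pace and stop on an object; "force" is the grip in N (left out, the last holds). Time passes only in rows, so rows that repeat a pose let the fingers close. It gives the time, the measured TCP pose, the force and the opening at its end, in the units of the state.
- env.state(): the state, without advancing time (a new reading comes with each control period).
- env.grab_frame(name): name is "scene" or "top"; returns the picture (400x640x3 uint8, red, green, blue); there is no depth.
- env.camera_params(name): a dict with "fx", "fy", "cx", "cy" (pixels), "R" (3x3) and "t" (3): a world point X has camera coordinates R X + t. Camera axes: x right, y down, z forward; pixel columns grow to the right and rows downward; lengths in mm; the calibration is good to about 2 mm. A picture is of the moment at which its call begins. camera_params takes no time and is no camera call.
- env.job_done(): hands the job in, once; it reports no verdict.
The state is a dict: "time_s": time; "qpos": joint angles; "qvel": joint speeds; "effort": joint torques, N m; "ee_pos": TCP position; "ee_rot": TCP orientation; "force": force on the tool from outside, world axes, zero at the start; "torque": the same for the moment, N m; "gripper_width": finger opening in mm.
Only numpy, scipy, OpenCV 4.12 (cv2) and the standard library are available. Lean on these libraries where they do the work, as an engineer would, in place of code of your own. Each camera call takes 0.05 s, during which the arm holds its last target. There are 200 camera calls.

## Working session

There is one attempt and no reset: what is moved stays moved. The work goes in short steps, Python scripts to look and compute and a tool call to move; the robot and the scene stay as the last step left them, time stands still between calls to the robot, and variables do not carry over. Pictures are saved under pics/ and viewed, on a budget of 10 in all, crops included, one or two more only if the job needs it, and the job is handed in when it is done.

Besides the shell and the picture viewer there is one more tool, called after ">>>" by a JSON object that holds its "fn" and its "kwargs", one argument or row to a line. jog_arm: Moves the arm, as the interface text tells. Its arguments: {"type":"object","properties":{"steps":{"type":"array","items":{"type":"number"}},"force":{"type":"number"}},"required":["steps"]}

```bash
mkdir -p pics
python3 - <<'E'
from workcell import env
import cv2,numpy as np,pickle
s=env.state();print({k:np.round(v,2).tolist() for k,v in s.items()})
for n in("scene","top"):
    f=env.grab_frame(n);cv2.imwrite(f"pics/{n}0.png",f[...,::-1]);c=env.camera_params(n)
    print(n,{k:np.round(v,3).tolist() for k,v in c.items()})
E
```

```text
{'time_s': 0.0, 'qpos': [63.08, 18.35, 89.71, 0.0, 72.04, -1.15], 'qvel': [-0.05, 0.05, 0.0, -0.0, -0.0, 0.01], 'effort': [-0.0, -41.25, -23.2, 0.07, 0.05, -0.0], 'ee_pos': [249.74, 517.34, 213.12], 'ee_rot': [-179.9, -0.0, 154.23], 'force': [-0.36, 0.49, -0.59], 'torque': [0.07, 0.05, -0.02], 'gripper_width': 91.08}
scene {'fx': 501.984, 'fy': 501.984, 'cx': 316.641, 'cy': 205.169, 'R': [[-0.657, -0.754, 0.019], [-0.344, 0.277, -0.897], [0.671, -0.595, -0.441]], 't': [336.823, 225.813, 1301.345]}
top {'fx': 501.308, 'fy': 501.308, 'cx': 327.599, 'cy': 194.192, 'R': [[-0.023, -1.0, -0.001], [-0.987, 0.023, -0.158], [0.158, -0.003, -0.987]], 't': [18.136, 512.341, 1397.975]}
```

View pics/top0.png

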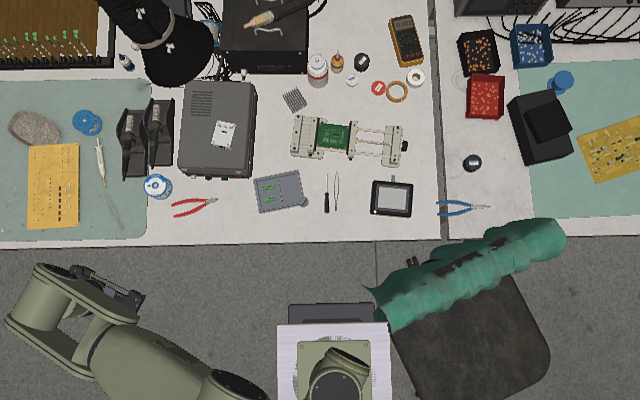

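View pics/scene0.png

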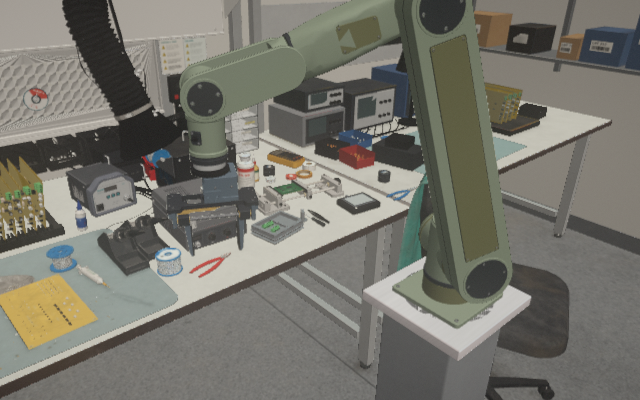

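The top view shows the tray at about (279,193) with its lug near (304,206), the reader at (392,198), the driver and tweezers between them at (330,193), and the red cutters or pliers at (193,208). Next I'll zoom in and fit contours.

```bash
cat > h.py <<'E'
import cv2,numpy as np
from workcell import env
def ray(n,uv,z):
    c=env.camera_params(n);R=np.array(c["R"]);t=np.array(c["t"])
    d=R.T@np.array([(uv[0]-c["cx"])/c["fx"],(uv[1]-c["cy"])/c["fy"],1]);o=-R.T@t
    return (o+d*(z-o[2])/d[2])
def proj(n,X):
    c=env.camera_params(n);p=np.array(c["R"])@np.array(X)+np.array(c["t"])
    return np.array([c["fx"]*p[0]/p[2]+c["cx"],c["fy"]*p[1]/p[2]+c["cy"]])
E
python3 - <<'E'
from h import *
t=cv2.imread("pics/top0.png");s=cv2.imread("pics/scene0.png")
a=cv2.resize(t[160:225,240:420],None,fx=4.4,fy=4.4,interpolation=cv2.INTER_CUBIC)
b=cv2.resize(s[185:250,235:415],None,fx=4.4,fy=4.4,interpolation=cv2.INTER_CUBIC)
cv2.imwrite("pics/crop0.png",np.vstack([a,b]))
g=t.astype(int);br=g.max(2)
for name,(x0,y0,x1,y1),m in(("tray",(245,165,312,218),br<175),("reader",(362,170,425,222),br<110)):
    k=np.zeros(br.shape,np.uint8);k[y0:y1,x0:x1]=m[y0:y1,x0:x1]*255
    c=max(cv2.findContours(k,0,2)[0],key=cv2.contourArea);print(name,cv2.contourArea(c),cv2.boundingRect(c),cv2.minAreaRect(c),cv2.boxPoints(cv2.minAreaRect(c)).round(1).tolist())
    z=39 if name=="tray" else 29
    print([ray("top",p,z).round(1).tolist() for p in cv2.boxPoints(cv2.minAreaRect(c))])
    print(cv2.approxPolyDP(c,2,True)[:,0].tolist())
E
```

```text
tray 1680.5 (253, 169, 56, 45) ((280.424560546875, 191.76412963867188), (38.639163970947266, 51.170780181884766), 79.3803482055664) [[251.6999969482422, 177.5], [302.0, 168.10000610351562], [309.1000061035156, 206.0], [258.79998779296875, 215.5]]
[[566.9, 224.3, 39.0], [591.3, 78.6, 39.0], [479.8, 59.9, 39.0], [456.0, 203.9, 39.0]]
[[297, 169], [253, 179], [259, 213], [299, 205], [304, 207], [308, 204], [302, 192]]
reader 1329.5 (370, 180, 43, 38) ((391.3861389160156, 198.13861083984375), (41.791561126708984, 34.62729263305664), 5.7105937004089355) [[368.8999938964844, 213.3000030517578], [372.29998779296875, 178.8000030517578], [413.8999938964844, 183.0], [410.5, 217.39999389648438]]
[[456.2, -111.1, 29.0], [556.7, -124.8, 29.0], [541.6, -245.0, 29.0], [441.4, -230.1, 29.0]]
[[372, 182], [370, 213], [410, 216], [412, 184], [375, 180]]
```

View pics/crop0.png

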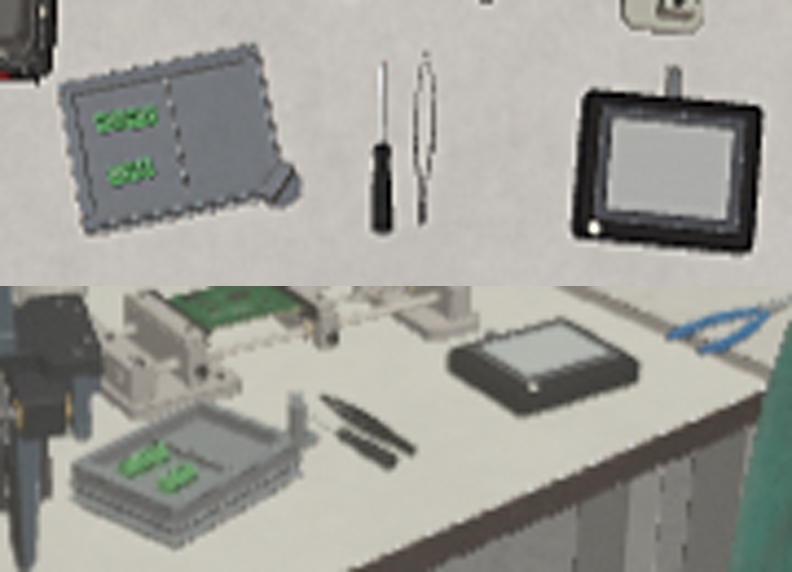

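The zoomed top view shows the rim corners in full-picture pixels: (254.1,179.1), (298.6,170.5) and (260.5,213.2). The lug top is near (304.3,202), the rib is dotted, the blocks are in the left (+y) half, and the glass centre is near (393,199). In the scene view the lug top is at about (302.5,209.5).

Run:
```python
from h import *
P=[ray("top",p,37) for p in((254.1,179.1),(298.6,170.5),(260.5,213.2))]  # (+x+y),(+x-y),(-x+y)
a,b,c=P;print(np.round(P,1).tolist(),"len",np.linalg.norm(a-b),np.linalg.norm(a-c))
y1=np.degrees(np.arctan2(*(a-b)[1::-1]))-90;y2=np.degrees(np.arctan2(*(a-c)[1::-1]));print("yaws",y1,y2)
# edge line fits (dark mask), far(+x) and left(+y) edges by darkness transition
t=cv2.cvtColor(cv2.imread("pics/top0.png"),cv2.COLOR_BGR2GRAY).astype(float)
E1=[];E2=[]
for u in range(258,296,2):
    v0=int(179.1-(u-254.1)*0.193);col=t[v0-6:v0+6,u];hi,lo=col[:3].mean(),130.;k=np.argmax(col<(hi+lo)/2);f=(col[k-1]-(hi+lo)/2)/(col[k-1]-col[k]);E1.append(ray("top",(u,v0-6+k-1+f),37)[:2])
for v in range(183,210,2):
    u0=int(254.1+(v-179.1)*0.188);r=t[v,u0-6:u0+6];hi=r[:3].mean();m=(hi+130)/2;k=np.argmax(r<m);f=(r[k-1]-m)/(r[k-1]-r[k]);E2.append(ray("top",(u0-6+k-1+f,v),37)[:2])
L=[cv2.fitLine(np.float32(e),cv2.DIST_HUBER,0,.01,.01).ravel() for e in(E1,E2)]
for l in L:print(l.round(3),np.degrees(np.arctan2(l[1],l[0])))
(d1,p1),(d2,p2)=[(l[:2],l[2:]) for l in L]
s=np.linalg.solve(np.c_[d1,-d2],p2-p1);cor=p1+s[0]*d1;print("corner",cor)
yaw=np.radians(np.degrees(np.arctan2(*(d1*np.sign(d1[1]))[::-1]))-90)
R=np.array([[np.cos(yaw),-np.sin(yaw)],[np.sin(yaw),np.cos(yaw)]])
ctr=cor-R@[51,68];print("yaw",np.degrees(yaw),"ctr",ctr)
lug=ctr+R@[-47,-64];print("lug",lug)
for n in("top","scene"):
    print(n,[proj(n,[*(ctr+R@[x,y]),z]).round(1).tolist() for x,y,z in((-47,-64,69),(-47,-64,39),(49,66,39),(49,-66,39),(-49,66,39))])
# triangulate lug top
print("lug top rays",ray("top",(304.3,202),69).round(1),ray("scene",(302.5,209.5),69).round(1))
for g in((391.4,198.1),(393,198.9)):print("window",ray("top",g,29).round(1))
k=(t<200).astype(np.uint8)
s=cv2.cvtColor(cv2.imread("pics/top0.png"),cv2.COLOR_BGR2GRAY)
gl=cv2.inRange(s[180:218,372:412],120,190);c=max(cv2.findContours(gl,0,2)[0],key=cv2.contourArea);r=cv2.minAreaRect(c);print("glass",r,ray("top",(r[0][0]+372,r[0][1]+180),29).round(1))
```

```text
[[562.4, 217.7, 37.0], [584.7, 88.7, 37.0], [462.6, 199.4, 37.0]] len 130.9464022064095 101.39011225402419
yaws 9.84182967825079 10.407800475498064
[ 1.91000e-01 -9.82000e-01  5.78320e+02  1.47904e+02] -79.00774
[9.85000e-01 1.75000e-01 5.12852e+02 2.13797e+02] 10.064315
corner [563.7658 222.8335]
yaw 10.992256 ctr [526.66749591 146.35660164]
lug [492.73309034  74.56902435]
top [[303.4, 200.2], [303.9, 201.7], [253.0, 179.1], [297.8, 169.5], [259.6, 212.0]]
scene [[303.2, 210.1], [303.2, 218.6], [251.8, 224.4], [280.6, 209.5], [275.7, 234.6]]
lug top rays [487.4  72.2  69. ] [497.2  73.8  69. ]
window [ 498.8 -177.8   29. ]
window [ 496.3 -182.3   29. ]
glass ((19.740449905395508, 17.97528076171875), (27.731658935546875, 20.57357406616211), 5.440331935882568) [ 499.1 -178.8   29. ]
```

Three estimates put the lug at about (491,74), tray yaw at about 10.3° and the window at about (498,-179). My grip plan is to hold only the upper part of the lug lightly, so the tray can tilt between the pads during the peel. Then I'll squeeze hard to square it level. First I move over the lug.

>>> {"fn": "jog_arm", "kwargs": {
  "steps": [0, -2, -1.5, 0, 0.5, 0, -5, -3.5, 0, 1, 0, -8.5, -6, 0, 2, 0, -12, -8.6, 0, 3, 0, -15.5, -11.1, 0, 4, 0, -19, -13.6, 0, 5, 0, -22.5, -16.1, 0, 6, 0, -26, -18.7, 0, 7, 0, -29.5, -21.2, 0, 8, 0, -33, -23.7, 0, 9, 0, -36.5, -26.2, 0, 9, 0, -39, -28, 1, 9, 0, -40.5, -29, 3, 9, 0, -41, -29.5, 5, 9, 0.5, -41, -29.5, 7, 9, 0.5, -41, -29.5, 9, 9, 0.5, -41, -29.5, 9, 9, 0.5, -41, -29.5, 9, 9],
  "force": 8
}}

```text
time_s: 1.9
ee_pos: [490.9, 73.9, 124.0]
ee_rot: [-180.0, -0.0, 145.2]
force: [0.1, 0.3, 0.5]
gripper_width: 61.9
```

Run:
```python
from h import *
s=env.state();print({k:np.round(v,1).tolist() for k,v in s.items()})
f=env.grab_frame("scene")[...,::-1].copy();g=env.grab_frame("top")[...,::-1].copy()
p=s["ee_pos"];print("tcp px",proj("scene",p),proj("top",p))
cv2.imwrite("pics/c1.png",np.hstack([cv2.resize(f[150:250,250:350],None,fx=4,fy=4,interpolation=2),cv2.resize(g[150:250,250:350],None,fx=4,fy=4,interpolation=2)]))
```

```text
{'time_s': 1.9, 'qpos': [7.2, 15.9, 107.4, 0.0, 56.8, -48.0], 'qvel': [0.2, -1.0, -1.4, 0.1, -0.1, 0.1], 'effort': [-0.1, -34.6, -19.2, 0.0, 0.1, -0.0], 'ee_pos': [490.9, 73.9, 124.0], 'ee_rot': [-180.0, -0.0, 145.2], 'force': [0.1, 0.3, 0.5], 'torque': [-0.0, 0.0, 0.0], 'gripper_width': 61.9}
tcp px [303.88495497 194.1375649 ] [302.69133599 197.83272824]
```

View pics/c1.png

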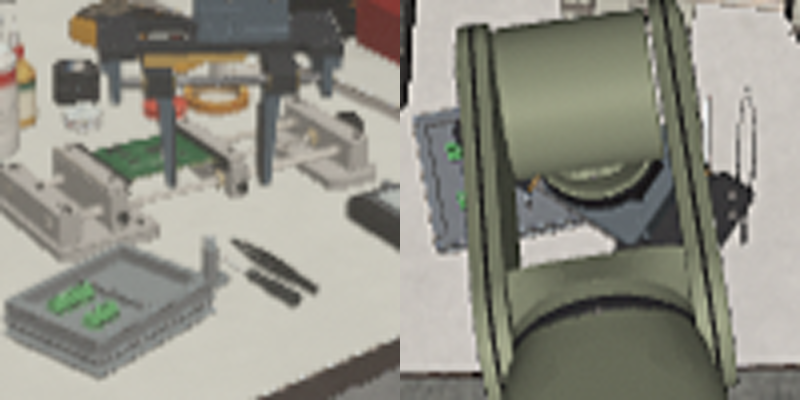

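The scene crop shows the fingertips straddling the lug, with their midpoint about 3 mm outward of it (lug top at crop (210,238), tip midpoint at (216,184)). The blocks are in place. I'll shift 2 mm along +y, descend to TCP z of about 52 (16 mm of pad overlap, clear of the rim), and close gently at 8 N.

>>> {"fn": "jog_arm", "kwargs": {
  "steps": [0.6, 0, 0.2, 2, 0, 0.6, 0, 0.2, 4, 0, 0.6, 0, 0.2, 5.5, 0, 0.6, 0, 0.2, 6.6, 0, 0.6, 0, 0.2, 7.2, 0, 0.7, 0, 0.2, 7.2, 0, 0.8, 0, 0.2, 7.2, 0, 1, 0, 0.2, 7.2, 0, 1, 0, 0.2, 7.2, 0, 1, 0, 0.2, 7.2, 0, 1, 0, 0.2, 7.2, 0, 1, 0, 0.2, 7.2, 0],
  "force": 8
}}

```text
time_s: 3.2
ee_pos: [492.9, 75.8, 52.6]
ee_rot: [179.9, 0.1, 145.2]
force: [0.1, 2.8, 5.0]
gripper_width: 10.3
```

Run:
```python
from h import *
s=env.state();print({k:np.round(v,2).tolist() for k,v in s.items() if k in("ee_pos","force","torque","gripper_width")})
f=env.grab_frame("scene")[...,::-1].copy();cv2.imwrite("pics/full_g.png",f)
cv2.imwrite("pics/c2.png",cv2.resize(f[175:250,240:340],None,fx=6,fy=6,interpolation=2))
```

```text
{'ee_pos': [492.95, 75.81, 52.61], 'force': [0.13, 2.84, 5.04], 'torque': [0.34, -0.21, -0.19], 'gripper_width': 10.26}
```

View pics/c2.png

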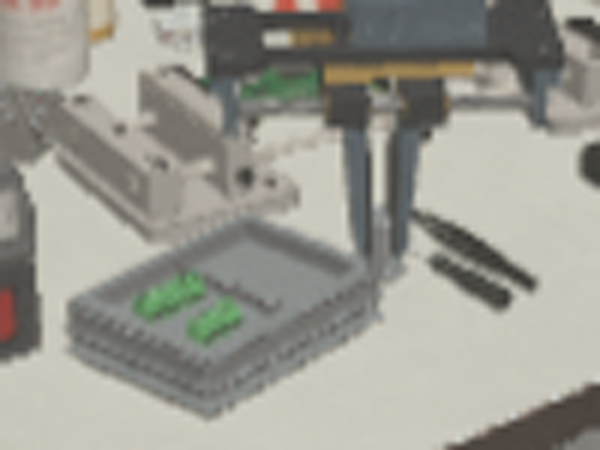

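The fingers have gripped the lug (10.3 mm wide) and the stack is undisturbed. I'll start the peel slowly and read the forces.

>>> {"fn": "jog_arm", "kwargs": {
  "steps": [1, 0, 0, -0.2, 0, 1, 0, 0, -0.4, 0, 1, 0, 0.1, -0.6, 0, 1, 0, 0.1, -0.8, 0, 1, 0, 0.1, -1, 0, 1, 0, 0.1, -1.2, 0, 1, 0, 0.1, -1.2, 0],
  "force": 8
}}

```text
time_s: 3.95
ee_pos: [492.6, 76.5, 64.1]
ee_rot: [180.0, -0.0, 145.2]
force: [2.2, 3.2, -3.8]
gripper_width: 10.0
```

Run:
```python
from h import *
s=env.state();print({k:np.round(v,2).tolist() for k,v in s.items() if k in("ee_pos","force","torque","gripper_width")})
f=env.grab_frame("scene")[...,::-1].copy();cv2.imwrite("pics/full_p.png",f)
cv2.imwrite("pics/c3.png",cv2.resize(f[175:250,240:340],None,fx=6,fy=6,interpolation=2))
```

```text
{'ee_pos': [492.56, 76.52, 64.1], 'force': [2.18, 3.17, -3.76], 'torque': [0.32, -0.26, 0.02], 'gripper_width': 10.05}
```

View pics/c3.png

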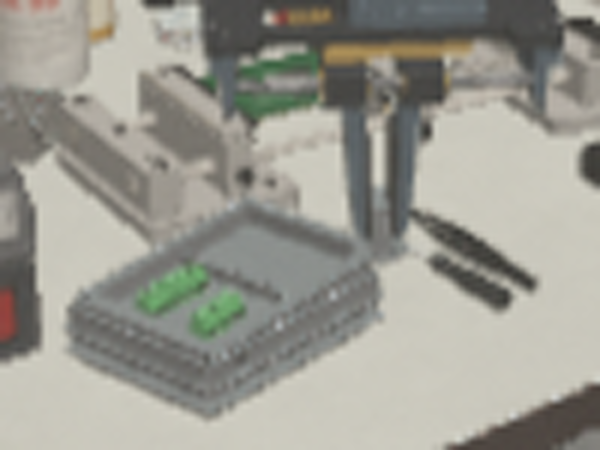

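The picture fits a tilt rather than a level lift. The blocks rose about 3–4 mm, the (+x,−y) corner rose about 8 mm, and the far left corner hasn't moved visibly. I'll carry on to 27 mm with a slight inward shift.

>>> {"fn": "jog_arm", "kwargs": {
  "steps": [1, 0, 0.05, -0.2, 0, 1, 0, 0.1, -0.4, 0, 1, 0, 0.15, -0.6, 0, 1, 0, 0.2, -0.8, 0, 1, 0, 0.25, -1, 0, 1, 0, 0.3, -1.2, 0, 1, 0, 0.3, -1.4, 0, 1, 0, 0.3, -1.5, 0, 1, 0, 0.3, -1.5, 0, 1, 0, 0.3, -1.5, 0],
  "force": 8
}}

```text
time_s: 5.0
ee_pos: [494.3, 78.8, 78.9]
ee_rot: [-180.0, -0.0, 145.2]
force: [-0.2, 0.3, -1.0]
gripper_width: 10.2
```

Run:
```python
from h import *
s=env.state();print({k:np.round(v,2).tolist() for k,v in s.items() if k in("ee_pos","force","torque","gripper_width")})
f=env.grab_frame("scene")[...,::-1].copy();cv2.imwrite("pics/full_p2.png",f)
def gr(im):
    h=cv2.cvtColor(im[200:240,245:300],cv2.COLOR_BGR2HSV);m=cv2.inRange(h,(45,90,60),(80,255,255))
    n,l,st,c=cv2.connectedComponentsWithStats(m);return [(st[i,4],(c[i]+[245,200]).round(1).tolist()) for i in range(1,n) if st[i,4]>10]
for n in("full_g","full_p","full_p2"):print(n,gr(cv2.imread(f"pics/{n}.png")))
cv2.imwrite("pics/c4.png",cv2.resize(f[175:250,240:340],None,fx=6,fy=6,interpolation=2))
```

```text
{'ee_pos': [494.31, 78.81, 78.93], 'force': [-0.19, 0.3, -0.99], 'torque': [-0.09, 0.09, 0.02], 'gripper_width': 10.19}
full_g []
full_p []
full_p2 []
```

View pics/c4.png

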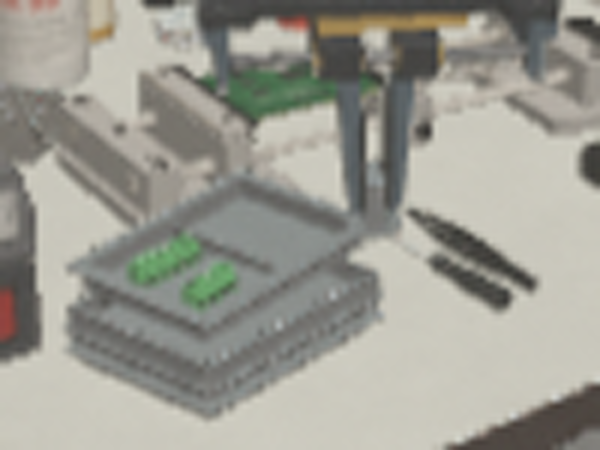

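The tray has tilted about 5°, but the far corner (crop (72,265)) is also up by about 13 mm. It broke free before the peel condition was clearly met. I'll ease the grip and lower slightly so the far corner droops back onto the stack with the lug still more than 20 mm up.

>>> {"fn": "jog_arm", "kwargs": {
  "steps": [1, 0, 0, 0.1, 0, 1, 0, 0, 0.2, 0, 1, 0, 0, 0.2, 0, 1, 0, 0, 0.2, 0, 1, 0, 0, 0.2, 0],
  "force": 3.5
}}

```text
time_s: 5.55
ee_pos: [494.4, 78.8, 76.9]
ee_rot: [180.0, -0.0, 145.2]
force: [0.3, -0.7, -0.2]
gripper_width: 12.0
```

Run:
```python
from h import *
s=env.state();print({k:np.round(v,2).tolist() for k,v in s.items() if k in("ee_pos","force","torque","gripper_width")})
f=env.grab_frame("scene")[...,::-1].copy();cv2.imwrite("pics/full_p3.png",f)
def gr(im):
    a=im[190:245,245:300].astype(int);m=((a[...,1]-np.maximum(a[...,0],a[...,2]))>25).astype(np.uint8)
    n,l,st,c=cv2.connectedComponentsWithStats(m);return [(int(st[i,4]),(c[i]+[245,190]).round(1).tolist()) for i in range(1,n) if st[i,4]>10]
for n in("full_g","full_p","full_p2","full_p3"):print(n,gr(cv2.imread(f"pics/{n}.png")))
print("5mm px at far corner",proj("scene",[561,216,36])-proj("scene",[561,216,41]))
cv2.imwrite("pics/c5.png",cv2.resize(f[175:250,240:340],None,fx=6,fy=6,interpolation=2))
```

```text
{'ee_pos': [494.42, 78.83, 76.95], 'force': [0.25, -0.65, -0.16], 'torque': [-0.08, -0.01, 0.04], 'gripper_width': 11.97}
full_g [(51, [267.8, 223.9]), (37, [275.2, 228.1])]
full_p [(24, [283.8, 191.8]), (48, [268.3, 222.6]), (39, [275.6, 226.7])]
full_p2 [(32, [283.7, 191.3]), (51, [266.9, 217.8]), (38, [274.4, 222.0])]
full_p3 [(32, [283.7, 191.3]), (50, [268.3, 221.7]), (39, [275.7, 225.2])]
5mm px at far corner [0.06098211 1.44205929]
```

View pics/c5.png

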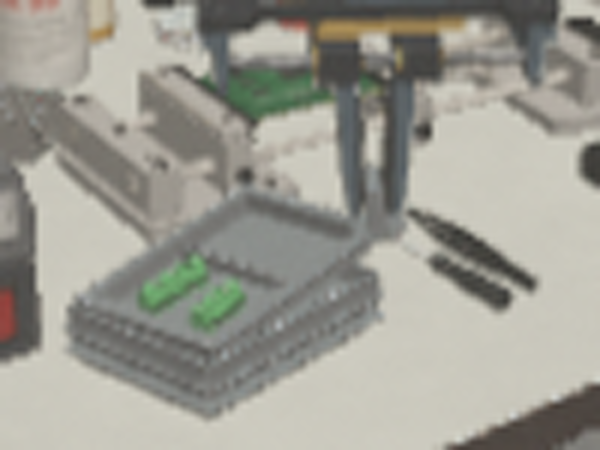

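The tray has drooped back. The far (left) corner rests in the stack and the back corner is up about 17 mm. The blocks are up about 8–10 mm, which implies a lug rise of about 24 mm with no slip. I'll raise 2 mm for margin and hold, then tighten in stages to level the tray.

>>> {"fn": "jog_arm", "kwargs": {
  "steps": [1, 0, 0, -0.1, 0, 1, 0, 0, -0.2, 0, 1, 0, 0, -0.2, 0, 1, 0, 0, -0.2, 0],
  "force": 3.5
}}

```text
time_s: 6.0
ee_pos: [494.4, 78.9, 79.0]
ee_rot: [180.0, 0.0, 145.2]
force: [0.7, -0.2, -1.0]
gripper_width: 11.9
```

>>> {"fn": "jog_arm", "kwargs": {
  "steps": [1, 0, 0, -0.1, 0, 1, 0, 0, -0.2, 0, 1, 0, 0, -0.3, 0],
  "force": 7
}}

```text
time_s: 6.3
ee_pos: [494.4, 78.8, 82.0]
ee_rot: [180.0, -0.0, 145.2]
force: [0.1, 0.2, -1.0]
gripper_width: 12.0
```

>>> {"fn": "jog_arm", "kwargs": {
  "steps": [1, 0, 0, -0.1, 0, 1, 0, 0, -0.2, 0, 1, 0, 0, -0.3, 0, 1, 0, 0, -0.4, 0],
  "force": 14
}}

```text
time_s: 6.7
ee_pos: [494.4, 78.8, 86.0]
ee_rot: [180.0, -0.0, 145.2]
force: [0.6, -0.1, -1.4]
gripper_width: 10.2
```

>>> {"fn": "jog_arm", "kwargs": {
  "steps": [1, 0, 0, -0.2, 0, 1, 0, 0, -0.5, 0, 1, 0, 0, -1, 0, 1, 0, 0, -1.5, 0, 1, 0, 0, -1.8, 0, 1, 0, 0, -1.8, 0],
  "force": 30
}}

```text
time_s: 7.3
ee_pos: [494.8, 78.9, 104.6]
ee_rot: [179.9, 0.1, 145.2]
force: [-0.5, 0.2, -1.7]
gripper_width: 10.0
```

Run:
```python
from h import *
s=env.state();print({k:np.round(v,2).tolist() for k,v in s.items() if k in("time_s","ee_pos","force","torque","gripper_width")})
f=env.grab_frame("scene")[...,::-1].copy();cv2.imwrite("pics/full_p4.png",f)
cv2.imwrite("pics/c6.png",cv2.resize(f[165:250,240:340],None,fx=6,fy=6,interpolation=2))
```

```text
{'time_s': 7.3, 'ee_pos': [494.8, 78.9, 104.61], 'force': [-0.46, 0.18, -1.72], 'torque': [-0.16, 0.05, 0.0], 'gripper_width': 10.04}
```

View pics/c6.png

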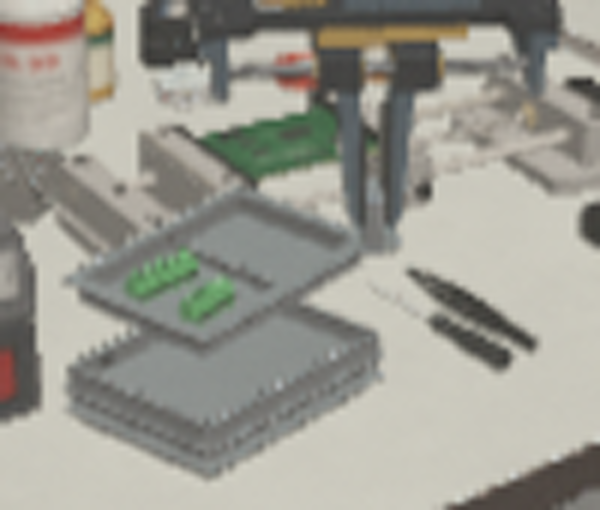

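The tray is off and close to level, the pads are flat on the lug (10.0 mm), the lower trays still stand in place, and both blocks lie in the tray. I'll raise the grip to 50 N, lift, and carry it to the reader (total shift of about −16.2, −28.8, −5.7 cm in tool axes).

>>> {"fn": "jog_arm", "kwargs": {
  "steps": [1, 0, 0, -0.3, 0, 1, 0, 0, -1, 0, 1, 0, 0, -2, 0, 1, 0, 0, -3.2, 0, 1, 0, 0, -4.4, 0, 1, 0, 0, -5.2, 0, 1, 0, 0, -5.6, 0, 1, 0, 0, -5.7, 0],
  "force": 50
}}

```text
time_s: 8.15
ee_pos: [494.6, 78.9, 161.6]
ee_rot: [180.0, 0.0, 145.2]
force: [0.2, -0.0, -0.5]
gripper_width: 9.4
```

>>> {"fn": "jog_arm", "kwargs": {
  "steps": [1, -0.2, -0.35, 0, 0, 1, -0.6, -1.05, 0, 0, 1, -1.2, -2.1, 0, 0, 1, -2, -3.5, 0, 0, 1, -3, -5.3, 0, 0, 1, -4.1, -7.3, 0, 0, 1, -5.2, -9.2, 0, 0, 1, -6.3, -11.2, 0, 0, 1, -7.4, -13.1, 0, 0, 1, -8.5, -15.1, 0, 0, 1, -9.6, -17, 0, 0, 1, -10.7, -19, 0, 0, 1, -11.8, -20.9, 0, 0, 1, -12.9, -22.9, 0, 0, 1, -13.9, -24.7, 0, 0, 1, -14.8, -26.2, 0, 0, 1, -15.4, -27.4, 0, 0, 1, -15.9, -28.2, 0, 0, 1, -16.1, -28.6, 0, 0, 1, -16.2, -28.8, 0, 0]
}}

```text
time_s: 10.15
ee_pos: [463.0, -250.3, 160.8]
ee_rot: [180.0, -0.0, 145.2]
force: [-0.4, 0.4, -1.0]
gripper_width: 9.5
```

Run:
```python
from h import *
s=env.state();print({k:np.round(v,2).tolist() for k,v in s.items() if k in("time_s","ee_pos","force","torque","gripper_width")})
f=env.grab_frame("scene")[...,::-1].copy();g=env.grab_frame("top")[...,::-1].copy()
cv2.imwrite("pics/sc5.png",f);cv2.imwrite("pics/top5.png",g)
cv2.imwrite("pics/c7.png",np.hstack([cv2.resize(f[130:230,300:400],None,fx=4,fy=4,interpolation=2),cv2.resize(g[150:250,340:440],None,fx=4,fy=4,interpolation=2)]))
```

```text
{'time_s': 10.15, 'ee_pos': [463.03, -250.3, 160.81], 'force': [-0.36, 0.43, -1.01], 'torque': [-0.09, 0.06, 0.01], 'gripper_width': 9.46}
```

View pics/c7.png

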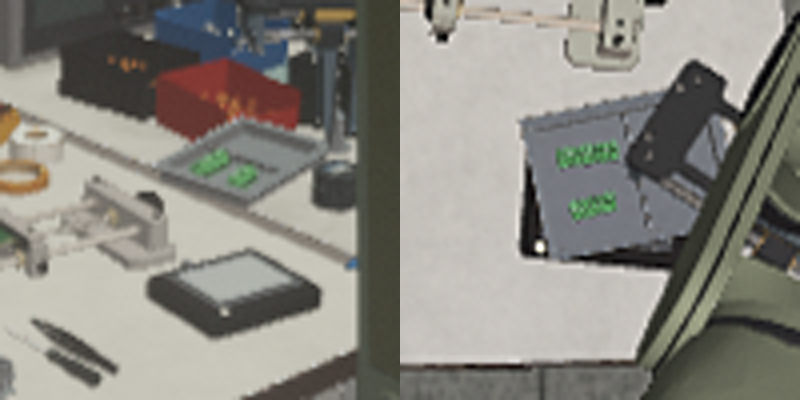

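The tray is over the reader with both blocks in it. The readable corners are: +x+y at scene (339.5,170.8) and top (370.2,179.5); −x+y at scene (362.5,180.5) and top (380.5,214.5). The +x−y corner shows only in the scene view, at (360,159.5). I'll check tilt and centre from these.

Run:
```python
from h import *
from scipy.optimize import least_squares
from scipy.spatial.transform import Rotation as Ro
def tri(s,t):
    P=[]
    for n in("scene","top"):
        c=env.camera_params(n);P.append(np.diag([1,1,1])@np.array([[c["fx"],0,c["cx"]],[0,c["fy"],c["cy"]],[0,0,1]])@np.c_[np.array(c["R"]),np.array(c["t"])])
    X=cv2.triangulatePoints(P[0],P[1],np.float64(s),np.float64(t)).ravel();return X[:3]/X[3]
A=tri((339.5,170.8),(370.2,179.5));B=tri((362.5,180.5),(380.5,214.5));print("++",A.round(1),"-+",B.round(1),"dist",np.linalg.norm(A-B))
obs=[("scene",(49,66,15),(339.5,170.8)),("top",(49,66,15),(370.2,179.5)),("scene",(-49,66,15),(362.5,180.5)),("top",(-49,66,15),(380.5,214.5)),("scene",(49,-66,15),(360,159.5))]
p=env.state()["ee_pos"];lugw=np.array([p[0],p[1],p[2]+2])
def r(q):
    R=Ro.from_rotvec(q[:3]).as_matrix();c=q[3:]
    e=[proj(n,R@x+c)-uv for n,x,uv in obs];return np.r_[np.ravel(e),(R@[-47,-64,30]+c-lugw)/3]
o=least_squares(r,[0,0,.18,498,-179,130]);R=Ro.from_rotvec(o.x[:3]).as_matrix()
print("centre",o.x[3:].round(1),"tilt deg",np.degrees(np.arccos(R[2,2])),"z axis",R[:,2].round(3),"yaw",np.degrees(np.arctan2(R[1,0],R[0,0])),"res",o.fun.round(1))
```

```text
++ [ 532.  -110.2  141. ] -+ [ 441.2 -132.5  130.3] dist 94.08292926180292
centre [ 498.6 -185.   126.2] tilt deg 4.306399892186557 z axis [-0.014  0.074  0.997] yaw 10.851301491205911 res [-1.3  1.1  0.4  0.2  0.5 -1.  -1.6  0.6  0.4 -1.2  0.3 -1.5 -0.7]
```

By the fit, the tray centre is about 6 mm from the window centre, the underside is about 97 mm above the window, and the tilt is about 4.3° (limit 9.2°). I'll let it settle and check that the stack and tools haven't moved before handing in.

>>> {"fn": "jog_arm", "kwargs": {
  "steps": [1, 0, 0, 0, 0, 1, 0, 0, 0, 0, 1, 0, 0, 0, 0, 1, 0, 0, 0, 0, 1, 0, 0, 0, 0]
}}

```text
time_s: 10.75
ee_pos: [463.3, -250.0, 160.9]
ee_rot: [180.0, 0.0, 145.2]
force: [-0.2, 0.5, -1.1]
gripper_width: 9.3
```

Run:
```python
from h import *
g=env.grab_frame("top")[...,::-1].copy();t0=cv2.imread("pics/top0.png");t5=cv2.imread("pics/top5.png")
for nm,(x0,y0,x1,y1) in dict(stack=(245,160,315,222),driver_tweezers=(318,165,345,218),red=(165,190,222,222),blue=(430,192,495,222)).items():
    r=[]
    for im in(t0,g):
        k=(im[y0:y1,x0:x1].max(2)<175) if nm[0] in"sd" else (np.ptp(im[y0:y1,x0:x1].astype(int),axis=2)>60)
        m=cv2.moments(k.astype(np.uint8),True);r.append((int(m["m00"]),round(m["m10"]/max(m["m00"],1)+x0,1),round(m["m01"]/max(m["m00"],1)+y0,1)))
    print(nm,r)
a=(g.astype(int)-t5);print("tray motion since last, max px diff",np.abs(a[170:225,365:400]).max())
s=env.state();print(np.round(s["qvel"],2),s["gripper_width"],s["force"],s["time_s"])
```

```text
stack [(1902, 277.0, 190.1), (1835, 276.3, 189.9)]
driver_tweezers [(206, 330.2, 197.0), (206, 330.2, 197.0)]
red [(222, 188.6, 205.4), (225, 188.5, 205.4)]
blue [(166, 454.1, 207.7), (5, 440.4, 214.6)]
tray motion since last, max px diff 98
[-0.16  0.14 -0.05  0.06 -0.   -0.06] 9.55891356823728 [-0.57097292  0.56724871 -1.78036642] 10.8
```

The stack centroid shift comes from the lug no longer being there, and the driver, tweezers and red tool haven't moved. The arm now hides the blue tool, which it never came near. I'll check that the tray is still before handing in.

Run:
```python
from h import *
F=[env.grab_frame("top")[...,::-1].astype(int) for _ in range(9)]
t5=cv2.imread("pics/top5.png").astype(int)
def gc(a,x0=340,y0=150,x1=400,y1=240):
    a=a[y0:y1,x0:x1];k=((a[...,1]-np.maximum(a[...,0],a[...,2]))>25).astype(np.uint8);m=cv2.moments(k,True);return int(m["m00"]),round(m["m10"]/m["m00"],2),round(m["m01"]/m["m00"],2)
print(gc(t5),[gc(f) for f in F[::4]],"diff",[int(np.abs(f-F[0])[170:225,365:400].max()) for f in F])
s=env.state();print(s["time_s"],s["ee_pos"],s["gripper_width"])
```

```text
(119, 47.09, 43.89) [(110, 46.85, 43.79), (114, 46.95, 43.68), (114, 46.95, 43.68)] diff [0, 62, 64, 100, 106, 105, 105, 102, 103]
11.25 [ 463.18074104 -250.15388062  160.91381065] 9.920426692090642
```

>>> {"fn": "jog_arm", "kwargs": {
  "steps": [1, 0, 0, 0, 0, 1, 0, 0, 0, 0, 1, 0, 0, 0, 0, 1, 0, 0, 0, 0, 1, 0, 0, 0, 0, 1, 0, 0, 0, 0, 1, 0, 0, 0, 0, 1, 0, 0, 0, 0, 1, 0, 0, 0, 0, 1, 0, 0, 0, 0]
}}

```text
time_s: 12.25
ee_pos: [463.2, -250.1, 160.9]
ee_rot: [180.0, -0.0, 145.2]
force: [-0.2, -0.7, -1.6]
gripper_width: 9.6
```

Run:
```python
from h import *
F=[env.grab_frame("scene")[...,::-1].astype(int) for _ in range(10)]
s5=cv2.imread("pics/sc5.png").astype(int)
b=np.s_[150:185,335:385]
print("consecutive",[int(np.abs(F[i+1]-F[i])[b].max()) for i in range(9)],"mean vs first/last",np.abs(F[-1]-F[0])[b].mean(),"vs arrival",np.abs(F[-1]-s5)[b].mean())
w=np.float32
print("shift px since arrival",cv2.phaseCorrelate(s5[b].sum(2).astype(w),F[-1][b].sum(2).astype(w)),"in 0.45s",cv2.phaseCorrelate(F[0][b].sum(2).astype(w),F[-1][b].sum(2).astype(w)))
```

```text
consecutive [5, 6, 6, 6, 7, 7, 6, 6, 7] mean vs first/last 0.9091428571428571 vs arrival 1.9487619047619047
shift px since arrival ((-0.07545902534812043, -0.03693482302750439), 0.9978352382447985) in 0.45s ((-0.02438699708760339, 0.034014239463626694), 1.0009200033214358)
```

The tray is still, with only image noise between frames, so I'm handing in.

```bash
python3 -c "
from workcell import env
print(env.job_done())"
```

```text
the job is handed in; nothing more can be done
None
```

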